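# Seat a brass die blank on the dowel of an engraving fixture

### The job

Load the brass die blank into the engraving fixture: lay it on the bed with the long edge farther from its hole against the back fence, and gently nudge it along the fence until the hole drops over the locating dowel and the blank lies flat. Do not force it down or shove it hard against the fixture. Then swing the red keeper square across the blank, let go, and leave the hammer, doming block and jar where they are.

Things in the scene. Friction and masses are not known exactly. Their poses are not given: they have to be found in the camera images.
- plate: The brass die blank: flat loose plate, 44 mm along its x, 56 mm along its y, 8 mm thick, 130 to 210 g. Origin at the centre of its underside, z up. Starts flat on a green mat 3 mm thick, turned up to 30 degrees from the world axes. Loaded, its axes are parallel to the fixture's and its long +x edge (22 mm from the origin) lies against the fence.
- plate_hole (a point): Centre, at the underside, of the round 10 mm hole through the blank, 7 mm from the blank's centre towards its -x.
- fixture: Engraving fixture screwed to the bench: flat steel bed 124 mm along x, 180 mm along y, 20 mm high; origin at the centre of its underside, z up. A dark ledge 9 mm higher than the bed runs along its +x side, from 20 mm off the origin to the edge; its face towards -x is the fence. Two screw heads stand 6 mm above the ledge, 76 mm either side of the middle.
- fence_mid (a point): Middle of the foot of the fence face, at bed-top height, axes as the fixture's. The bed is clear on its -x side but for the dowel.
- slot_mid (a point): Middle of the dowel slot (10 mm wide, 32 mm along y) at bed-top height, axes as the fixture's, 29 mm in front of the fence. In the slot the brass dowel, 8.4 mm thick with bevelled top, stands 5 mm above the bed, locked anywhere from 11 mm to the -y side to 11 mm to the +y side of this point: it differs each time and is not measured.
- dowel_line (a point): A point 5 mm above slot_mid, at the height of the dowel's top. With the blank against the fence, sliding it along the fence takes its hole over the dowel. A blank let go on top of the dowel leans, fence edge down on the bed, other edge propped up; when the hole meets the dowel it drops flat, and then it can no longer slide.
- keeper (a joint): Angle of the red keeper, a bar 14 mm wide, reaching 44 mm, pivoted on the ledge (rad). 0: along the fixture's +y, clear of the blank; grows counter-clockwise seen from above; 1.57: along -x, square across the blank. Stops at -0.7 and 1.62, stays where left, 2 N at the knob turns it, starts at -0.6 to 0. It clears a flat blank by 2 mm and cannot pass over a propped-up one.
- keeper_pivot (a point): Pivot axis of the keeper at the bar's top, 16 mm above the bed, 18 mm behind the fence face, level with the middle of the bed.
- keeper_knob (a point): Top centre of the keeper's upright round black knob, 13 mm thick, standing 27 mm above the bar, 36 mm from the pivot axis along the bar; its top is 63 mm above the bench.
- hammer: Bystander: a small hammer, 220 mm long, lying on the bench beyond the fixture.
- doming_block: Bystander: a steel doming block, a 50 mm cube with round hollows, 0.9 kg. Origin at the centre of its underside.
- jar: Bystander: an amber glass jar with a black cap, 54 mm across, 70 mm tall. Origin at the centre of its underside.
Mind the look-alikes: they are no part of the job. There is more than one size of the plate; the one meant has the size given above. What is shaped like the fixture but brown is not meant.

How it is judged (in metres and radians):
On the way, in this order (a step that is already met when the one before it is completed fails the run):
1. the blank lies flat on the bed, its hole over the dowel and its edge along the fence (z of plate in the frame of slot_mid between -0.0015 and 0.0015 m and angle between plate's own z axis and vertical below 0.04 rad and x of plate_hole in the frame of slot_mid between -0.0025 and 0.0025 m and y of plate_hole in the frame of slot_mid between -0.0135 and 0.0135 m and angle between the x axis of plate and the x axis of fixture, either way round below 0.07 rad), for 0.2 s.
2. the keeper is swung square across the blank (value of joint keeper above 1.35 rad), for 0.2 s.
At the end, for the whole second after the job is handed in: The blank lies at rest flat on the bed (within 1.5 mm in height and 0.04 rad of tilt) with its hole over the dowel, wherever along the slot that is (hole within 2.5 mm of the slot's line), its edge along the fence (within 0.07 rad), and the keeper is swung across it to more than 1.35 rad (all of step 1 and value of joint keeper above 1.35 rad and linear speed of plate below 0.02 m/s); the robot touches nothing.
It fails at once if the blank is pressed or knocked against the fixture (bed, dowel, fence or keeper) with more than 25 N (contact force between plate and fixture above 25 N).
It fails at once if the hammer is shifted by more than 20 mm (distance of hammer from where it was at the start of the episode above 0.02 m).
It fails at once if the doming block is shifted by more than 20 mm (distance of doming_block from where it was at the start of the episode above 0.02 m).
It fails at once if the jar is shifted by more than 20 mm (distance of jar from where it was at the start of the episode above 0.02 m).
It also fails if it takes over 56 s, if anything falls off the work surface, if the arm or the gripper's body presses on something with over 40 N, if the wrist force passes 120 N, or if a joint passes its speed limit or range.

### The arm

A 6-joint arm with a two-finger parallel gripper is mounted at the origin on the work surface. World frame = base frame: x ahead of the robot, y to its left, z up, the work surface at z = 0. Lengths are in m, angles in degrees, forces in N, time in s.
With the tool pointing down it reaches from about 0.35 to 0.875 m from the base axis. Payload 4.2 kg.
Tool frame: the origin (TCP) lies midway between the tips of the shut fingers; the grasp point (between the pads) lies 19 mm behind it (ctrl.grip_depth is the distance from the TCP to the grasp point, in m); z points along the fingers, y is the direction in which the jaws open and shut (so a half turn about z gives the same grasp; the last joint's range is limited). The gripper opens to 85 mm and grips with 20 to 120 N. Pads are 22 mm wide; open, the fingers measure 114 mm over their backs; the gripper's body (76 mm by 85 mm) begins 54 mm behind the grasp point. The pads swing forward as they close: fully open they stand 13 mm farther back than shut.
Start: joints at [91.307, 22.042, 0.453, 0, -68.411, -14.817], TCP at [0.146, 0.608, 0.195] pointing down, gripper open.
Joint ranges: [-179.83, 179.83], [-69.29, 118.12], [-61.27, 80.66], [-181.25, 117.63], [-171.15, -9.14], [-177.46, 177.46]. Speed limits (degrees/s): [159.86, 159.86, 180, 180, 180, 180].

### API

Orientations are given as [roll, pitch, yaw] about the fixed x, y, z axes, in that order (R = Rz(yaw) Ry(pitch) Rx(roll)).
In Python, from bench import ctrl, cams, job gives the robot as it stands.
- The arm moves only by the shell command python3 -m creep 'ROWS'. ROWS is JSON, a list of rows, each an object with "delta_rot": the turn, a rotation vector about the world's x, y, z in rad, a list of three; "translation": the shift along the world's x, y, z in cm, a list of three; "fingers": the closure, from -1 (fully open) to 1 (shut). In form: [{"delta_rot": [rx, ry, rz], "translation": [x, y, z], "fingers": fingers}, ...]. A call has 1 to 20 rows; each row shifts and turns the commanded pose from where the row before left it; what a row does not reach is not made up. A row lasts 1/12 s, in which the tool goes at most 41.7 mm and 7.16 degrees, less where a joint would pass 70% of its speed; a pose out of reach is approached as far as the arm can. A call is refused whole if a number of a shift passes 4.17 or a number of a turn 0.125, either way. A call with a gripper value outside its range is refused whole. The fingers move at their own pace and stop on an object; the grip force is fixed at half the most. Time passes only in rows, so rows that do not move let the fingers close. It gives the time, the measured TCP pose, the force and the opening at its end, in the units of the state.
- ctrl.get_state(): the state, without advancing time (a new reading comes with each control period).
- cams.snapshot(name): name is "scene" or "side" or "wrist"; returns a dict with "color" (420x560x3 uint8, red, green, blue), "fx", "fy", "cx", "cy" (pixels), "T" (4x4, takes a point from camera to world coordinates); the wrist camera has in their place "hand_eye" (4x4, takes a point from camera to tool coordinates, whose origin is the TCP and whose axes are the flange's). Camera axes: x right, y up, looking along -z (the intrinsics and any distortion apply to the point x, -y, -z); pixel columns grow to the right and rows downward; lengths in m; the calibration is good to about 2 mm. The wrist camera is an equidistant fisheye: a pixel r from the principal point sees the ray r / f radians off the axis. A picture is of the moment at which its call begins: read the wrist's pose just before it. There is no depth.
- job.sign_off(): hands the job in, once; it reports no verdict.
The state is a dict: "clock": time; "joint_pos": joint angles; "joint_velocities": joint speeds; "effort": joint torques, N m; "ee_pos": TCP position; "ee_rot": TCP orientation; "ft_force": force on the tool from outside, world axes, zero at the start; "moment": the same for the moment, N m; "gripper_width": finger opening in m.
Only numpy, scipy, OpenCV 4.12 (cv2) and the standard library are available. Lean on these libraries where they do the work, as an engineer would, in place of code of your own. Each camera call takes 0.05 s, during which the arm holds its last target. There are 200 camera calls.

## Working session

There is one attempt and no reset: what is moved stays moved. The work goes in short steps, Python scripts to look and compute and a shell command to move; the robot and the scene stay as the last step left them, time stands still between calls to the robot, and variables do not carry over. Pictures are saved under pics/ and viewed, about 8 in all and at most 12, crops included, and the job is handed in when it is done.

```bash
mkdir -p pics
cat > h.py <<'E'
import numpy as np, cv2
from bench import ctrl,cams,job
def snap(n,f):
    s=ctrl.get_state(); d=cams.snapshot(n); np.savez('pics/'+f+'.npz',pos=s['ee_pos'],rot=s['ee_rot'],**d)
    cv2.imwrite('pics/'+f+'.png',d['color'][:,:,::-1]); return d
def R(rpy):
    from scipy.spatial.transform import Rotation as Q
    return Q.from_euler('xyz',rpy,degrees=True).as_matrix()
def px(f,u,v,z):
    d=np.load('pics/'+f+'.npz'); a=(u-d['cx'])/d['fx']; b=(v-d['cy'])/d['fy']
    if 'hand_eye' in d.files:
        r=np.hypot(a,b); k=np.sin(r)/r if r>1e-9 else 1; ray=np.array([a*k,-b*k,-np.cos(r)])
        T=np.eye(4);T[:3,:3]=R(d['rot']);T[:3,3]=d['pos'];T=T@d['hand_eye']
    else: ray=np.array([a,-b,-1]);T=d['T']
    w=T[:3,:3]@ray; o=T[:3,3]; return o+w*(z-o[2])/w[2]
def crop(f,x0,y0,x1,y1,k,out):
    im=cv2.imread('pics/'+f+'.png')[y0:y1,x0:x1]; cv2.imwrite('pics/'+out+'.png',cv2.resize(im,None,fx=k,fy=k,interpolation=cv2.INTER_CUBIC))
E
python3 - <<'E'
from h import *
a=snap('scene','s0');b=snap('side','d0');c=snap('wrist','w0')
print(ctrl.get_state()); print(a['T'],b['T'],c['hand_eye'],a['fx'],c['fx'],c['cx'],[k for k in c])
im=np.hstack([cv2.imread('pics/%s.png'%f) for f in('s0','d0')]);im=cv2.resize(im,(800,300));
w=cv2.resize(cv2.imread('pics/w0.png'),(400,300)); 
cv2.imwrite('pics/all.png',np.vstack([im,np.hstack([w,w*0])]))
E
```

```text
{'clock': 0.15, 'joint_pos': array([ 9.13070565e+01,  2.20817222e+01,  3.96002841e-01, -1.97767641e-02,
       -6.84119714e+01, -1.48174192e+01]), 'joint_velocities': array([ 0.03691665, -0.04646606,  0.08922067,  0.15098715, -0.06620203,
        0.0826456 ]), 'effort': array([-5.58588308e-04, -3.92679048e+01,  1.88582468e+01,  4.18862119e+00,
       -3.38834398e-03, -2.07863231e-06]), 'ee_pos': array([0.14588004, 0.6072043 , 0.19385155]), 'ee_rot': array([ 1.79900857e+02, -7.21774113e-03, -1.35176486e+01]), 'ft_force': array([ 0.40198135, -0.97452429,  0.61891554]), 'moment': array([ 0.00895858, -0.03500703, -0.02147729]), 'gripper_width': 0.08509789384263498}
[[ 0.13693119 -0.70812184  0.69268558  1.51513757]
 [ 0.99052802  0.09067849 -0.10310992 -0.19090947]
 [ 0.0102027   0.70024344  0.71383124  1.07432502]
 [ 0.          0.          0.          1.        ]] [[-0.97855213  0.13265207 -0.15760442  0.32260243]
 [-0.20563975 -0.67421831  0.70932501  0.97608205]
 [-0.01216636  0.72652123  0.6870363   1.03747772]
 [ 0.          0.          0.          1.        ]] [[ 4.52387423e-04  9.55782150e-01  2.94075290e-01  7.49195476e-02]
 [ 9.99999315e-01 -7.49832210e-04  8.98712467e-04  1.02513848e-03]
 [ 1.07948046e-03  2.94074682e-01 -9.55781835e-01 -1.79644163e-01]
 [ 0.00000000e+00  0.00000000e+00  0.00000000e+00  1.00000000e+00]] 519.0510438402883 325.19226210127806 280.0476295025127 ['color', 'fx', 'fy', 'cx', 'cy', 'hand_eye']
```

View pics/all.png

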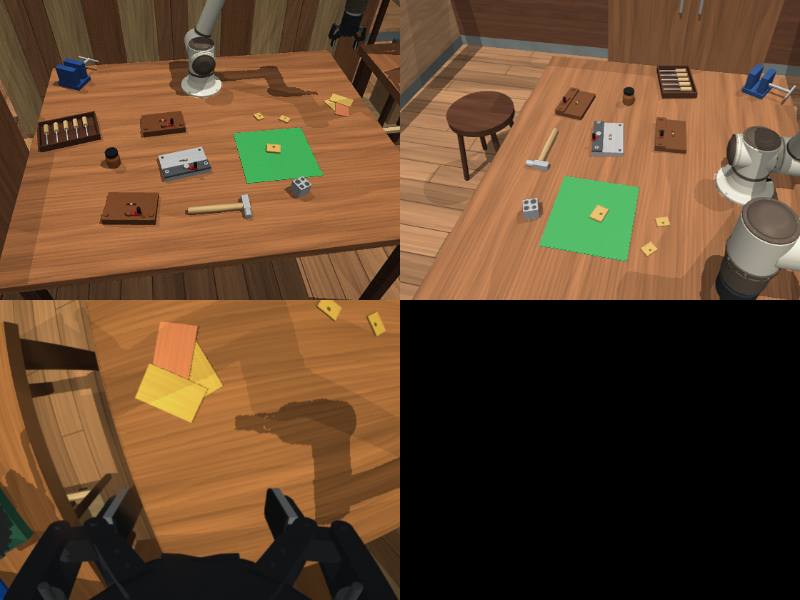

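The plate lies on the green mat (scene ≈ (382,207), side ≈ (279,298)). The grey fixture is at scene ≈ (259,228), side ≈ (290,193). I'll enlarge both.

Run:
```python
from h import *
crop('s0',215,195,415,265,4,'c1'); 
crop('d0',255,160,355,220,4,'c2'); crop('d0',255,275,355,335,4,'c3')
a=cv2.imread('pics/c1.png');b=np.hstack([cv2.imread('pics/c2.png'),cv2.imread('pics/c3.png')])
cv2.imwrite('pics/z1.png',np.vstack([a,b]));
for f,u,v,z in(('s0',382,207,.011),('d0',279,298,.011),('s0',259,228,.02),('d0',290,193,.02)):print(f,px(f,u,v,z))
```

```text
s0 [0.49032725 0.23061698 0.011     ]
d0 [0.48617951 0.23442784 0.011     ]
s0 [ 0.53612012 -0.1329743   0.02      ]
d0 [ 0.52901905 -0.12969271  0.02      ]
```

View pics/z1.png

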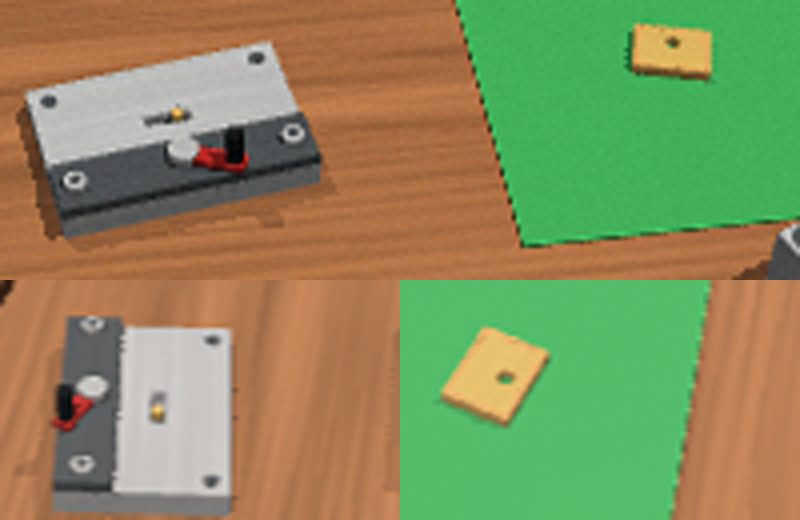

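```bash
python3 - <<'E'
from h import *
P=[px('d0',u,v,.011)[:2] for u,v in((277,287),(292.25,292.5),(282.5,311.25),(265.75,303.75))]
P2=[px('s0',215+u/4,195+v/4,.011)[:2] for u,v in((635,24),(712,30),(710,72),(632,66))]
for p in(P,P2):
  print(np.round(p,3),np.mean(p,0),[np.round(np.linalg.norm(p[i]-p[i-1]),3) for i in range(4)],[np.degrees(np.arctan2(*(p[i]-p[i-1])[::-1])).round(1) for i in range(4)])
print('fix')
for u,v,z in((231,330,.02),(231,493,.02),(67,318,.029),(54,490,.029),(157,410,.025)):print(px('d0',255+u/4,160+(v-280)/4,z))
for u,v,z in((27,90,.02),(270,43,.02),(302,113,.02),(50,165,.02),(178,114,.025)):print(px('s0',215+u/4,195+v/4,z))
E
python3 -m creep '[{"delta_rot":[0,0,0.1],"translation":[2.65,-2.88,0],"fingers":-1},{"delta_rot":[0,0,0.1],"translation":[2.65,-2.88,0],"fingers":-1},{"delta_rot":[0,0,0],"translation":[2.65,-2.88,0],"fingers":-1},{"delta_rot":[0,0,0],"translation":[2.65,-2.88,0],"fingers":-1},{"delta_rot":[0,0,0],"translation":[2.65,-2.88,0],"fingers":-1},{"delta_rot":[0,0,0],"translation":[2.65,-2.88,0],"fingers":-1},{"delta_rot":[0,0,0],"translation":[2.65,-2.88,0],"fingers":-1},{"delta_rot":[0,0,0],"translation":[2.65,-2.88,0],"fingers":-1},{"delta_rot":[0,0,0],"translation":[2.65,-2.88,0],"fingers":-1},{"delta_rot":[0,0,0],"translation":[2.65,-2.88,0],"fingers":-1},{"delta_rot":[0,0,0],"translation":[2.65,-2.88,0],"fingers":-1},{"delta_rot":[0,0,0],"translation":[2.65,-2.88,-1],"fingers":-1},{"delta_rot":[0,0,0],"translation":[2.65,-2.88,-1],"fingers":-1},{"delta_rot":[0,0,0],"translation":[0,0,0],"fingers":-1},{"delta_rot":[0,0,0],"translation":[0,0,0],"fingers":-1}]'
python3 - <<'E'
from h import *
snap('wrist','w1'); cv2.imwrite('pics/w1b.png',cv2.resize(cv2.imread('pics/w1.png')[60:,:],(800,514),interpolation=cv2.INTER_CUBIC))
s=ctrl.get_state();print(s['ee_pos'],s['ee_rot'],s['joint_pos'])
E
```

```text
[[0.498 0.203]
 [0.458 0.212]
 [0.47  0.27 ]
 [0.514 0.257]] [0.48493992 0.23559802] [np.float64(0.056), np.float64(0.041), np.float64(0.059), np.float64(0.045)] [np.float64(-106.5), np.float64(167.2), np.float64(77.9), np.float64(-16.8)]
[[0.463 0.213]
 [0.476 0.268]
 [0.518 0.254]
 [0.505 0.2  ]] [0.49050088 0.23373049] [np.float64(0.044), np.float64(0.056), np.float64(0.044), np.float64(0.056)] [np.float64(162.9), np.float64(76.3), np.float64(-17.6), np.float64(-103.5)]
fix
[ 0.47896709 -0.23351169  0.02      ]
[ 0.45133638 -0.05957283  0.02      ]
[ 0.60105267 -0.21308553  0.029     ]
[ 0.57032052 -0.02974307  0.029     ]
[ 0.51639175 -0.12872513  0.025     ]
[ 0.48251794 -0.23324529  0.02      ]
[ 0.45748693 -0.057413    0.02      ]
[ 0.52930857 -0.04400909  0.02      ]
[ 0.55571247 -0.22093061  0.02      ]
[ 0.52395994 -0.13025795  0.025     ]
clock: 1.4
ee_pos: [0.491, 0.2311, 0.1735]
ee_rot: [179.9, 0.1, -2.3]
ft_force: [0.6, 0.5, -0.2]
gripper_width: 0.0854
[0.49064677 0.23245878 0.17418368] [ 1.79958154e+02  5.13042370e-02 -2.16106340e+00] [ 4.24639923e+01  1.50464221e+01 -1.28934194e+01 -7.07779122e-03
 -6.21260684e+01  4.53782757e+01]
```

View pics/w1b.png

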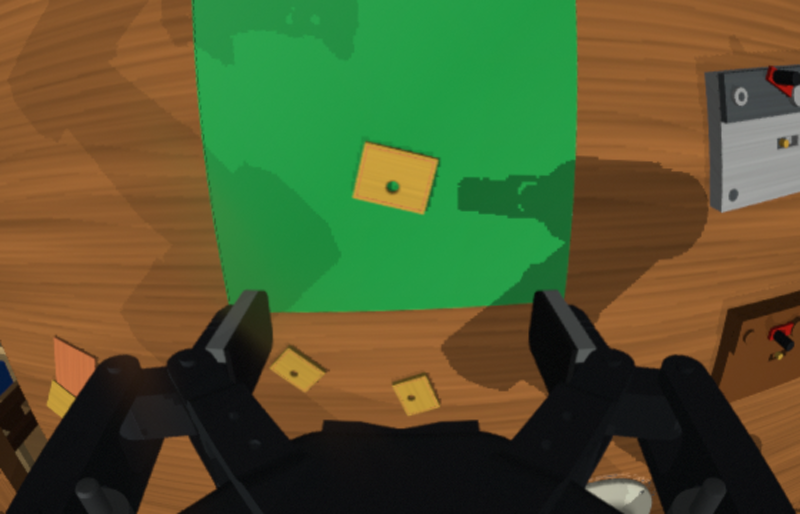

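Wrist view: plate corners ≈ (365,142), (439,160), (426,213), (354,197), hole (392,187). The hole lies on the robot side, so the far edge goes to the fence.

Run:
```python
from h import *
g=lambda u,v,z:px('w1',u/800*560,60+v*360/514,z)[:2]
p=[g(u,v,.011) for u,v in((365,142),(439,160),(426,213),(354,197))]
print(np.round(p,4),np.mean(p,0),[np.round(np.linalg.norm(p[i]-p[i-1]),3) for i in range(4)],[np.degrees(np.arctan2(*(p[i]-p[i-1])[::-1])).round(1) for i in range(4)],'hole',g(392,187,.011))
d=np.load('pics/w1.npz')
# project cloud segmentation: yellow plate mask -> world
im=cv2.cvtColor(cv2.imread('pics/w1.png'),cv2.COLOR_BGR2HSV); m=((im[:,:,0]<35)).astype(np.uint8); m[:150]=0;m[215:]=0;m[:,:235]=0;m[:,320:]=0
c=max(cv2.findContours(m,0,2)[0],key=cv2.contourArea)[:,0]; q=np.array([px('w1',u,v,.011)[:2] for u,v in c]).astype(np.float32)
print(c.min(0),c.max(0),cv2.minAreaRect(q*1000))
```

```text
[[0.5156 0.2553]
 [0.4997 0.2007]
 [0.4585 0.2115]
 [0.4735 0.2662]] [0.4868452  0.23342086] [np.float64(0.043), np.float64(0.057), np.float64(0.043), np.float64(0.057)] [np.float64(-14.5), np.float64(-106.2), np.float64(165.3), np.float64(74.6)] hole [0.48021162 0.23677691]
[247 159] [306 209] ((487.3629150390625, 234.48178100585938), (56.60736083984375, 44.91084289550781), 74.16567993164062)
```

```bash
python3 -c "
from h import *;print(ctrl.grip_depth)"
python3 -m creep '[{"delta_rot":[0,0,-0.116],"translation":[-0.18,0.05,0],"fingers":-0.5},{"delta_rot":[0,0,-0.116],"translation":[-0.18,0.05,0],"fingers":-0.5},{"delta_rot":[0,0,0],"translation":[0,0,-3],"fingers":-0.5},{"delta_rot":[0,0,0],"translation":[0,0,-3],"fingers":-0.5},{"delta_rot":[0,0,0],"translation":[0,0,-3],"fingers":-0.5},{"delta_rot":[0,0,0],"translation":[0,0,-3],"fingers":-0.5},{"delta_rot":[0,0,0],"translation":[0,0,-2],"fingers":-0.5},{"delta_rot":[0,0,0],"translation":[0,0,0],"fingers":-0.5},{"delta_rot":[0,0,0],"translation":[0,0,0],"fingers":-0.5}]'
python3 - <<'E'
from h import *
print(ctrl.grip_depth);s=ctrl.get_state();print(s['ee_pos'],s['ee_rot'],s['gripper_width'])
snap('wrist','w2');crop('w2',100,120,460,390,2.2,'w2b')
E
```

```text
0.0187
clock: 2.2
ee_pos: [0.4862, 0.2352, 0.0346]
ee_rot: [179.9, 0.0, -15.2]
ft_force: [0.4, 0.1, 1.4]
gripper_width: 0.0639
0.0187
[0.48623767 0.23524973 0.03463213] [ 1.79923968e+02  2.39569825e-02 -1.51956426e+01] 0.06390809744620615
```

View pics/w2b.png

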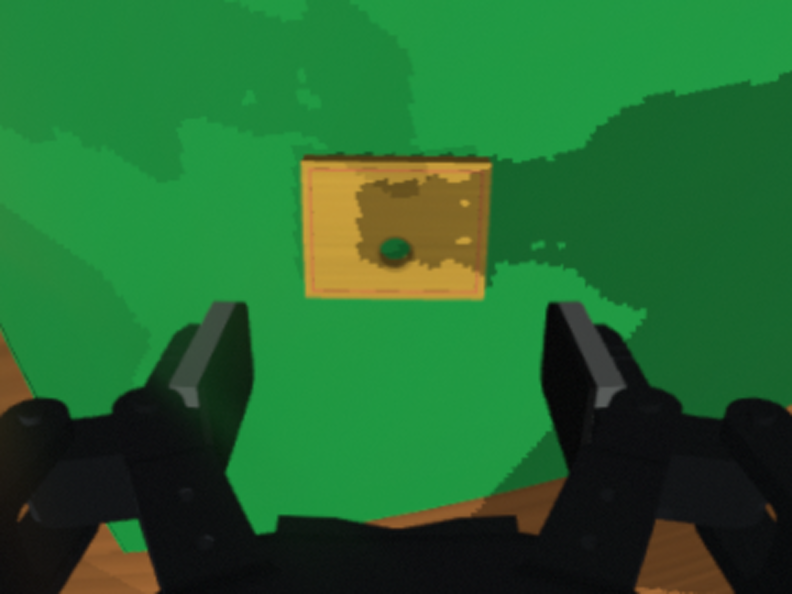

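Run:
```python
from h import *
d=np.load('pics/w2.npz');H=d['hand_eye']
def ray(u,v):
    a=(u-d['cx'])/d['fx'];b=(v-d['cy'])/d['fy'];r=np.hypot(a,b);k=np.sin(r)/r
    return H[:3,:3]@np.array([a*k,-b*k,-np.cos(r)])
o=H[:3,3]
for u,v in((247,303),(547,303)):
    w=ray(100+u/2.2,120+v/2.2)
    for ty in(.032,-.032):
        t=(ty-o[1])/w[1]; print(t>0 and o+w*t)
    t=(.011-o[0])/w[0];print('x11',o+w*t)
# refined plate
p=[px('w2',100+u/2.2,120+v/2.2,.011)[:2] for u,v in((302,161),(491,163),(484,299),(306,297))]
print(np.round(p,4),np.mean(p,0),[np.round(np.linalg.norm(p[i]-p[i-1]),3) for i in range(4)],[np.degrees(np.arctan2(*(p[i]-p[i-1])[::-1])).round(1) for i in range(4)])
```

```text
False
[ 0.00663802 -0.032      -0.0391662 ]
x11 [ 0.011      -0.02989087 -0.04813638]
[ 0.01123538  0.032      -0.04851391]
False
x11 [ 0.011       0.03211441 -0.04802948]
[[0.5152 0.2552]
 [0.5    0.2016]
 [0.4574 0.2134]
 [0.4728 0.2674]] [0.4863589 0.2344167] [np.float64(0.044), np.float64(0.056), np.float64(0.044), np.float64(0.056)] [np.float64(-16.0), np.float64(-105.8), np.float64(164.4), np.float64(74.1)]
```

Run:
```python
from h import *
d=np.load('pics/w2.npz');H=d['hand_eye']
def ray(u,v):
    a=(100+u/2.2-d['cx'])/d['fx'];b=(120+v/2.2-d['cy'])/d['fy'];r=np.hypot(a,b);k=np.sin(r)/r
    return H[:3,:3]@np.array([a*k,-b*k,-np.cos(r)])
o=H[:3,3]
for z in(0,-.01,-.02,-.03,-.04,-.05):
    print(z,[np.round((o+ray(u,v)*(z-o[2])/ray(u,v)[2])[:2]*1000,1) for u,v in((247,303),(547,303),(253,380),(541,380),(225,470))])
```

```text
0 [array([-12.4, -41.2]), array([-12.3,  43.5]), array([-38.1, -41.6]), array([-38. ,  43.9]), array([-73.7, -54.5])]
-0.01 [array([ -7.5, -38.9]), array([-7.5, 41.1]), array([-31.8, -39.3]), array([-31.7,  41.6]), array([-65.4, -51.4])]
-0.02 [array([ -2.7, -36.5]), array([-2.6, 38.7]), array([-25.5, -36.9]), array([-25.4,  39.2]), array([-57.1, -48.3])]
-0.03 [array([  2.2, -34.2]), array([ 2.2, 36.4]), array([-19.2, -34.5]), array([-19.1,  36.8]), array([-48.8, -45.2])]
-0.04 [array([  7. , -31.8]), array([ 7.1, 34. ]), array([-12.9, -32.1]), array([-12.8,  34.4]), array([-40.6, -42.1])]
-0.05 [array([ 11.9, -29.5]), array([12. , 31.6]), array([ -6.6, -29.8]), array([-6.5, 32. ]), array([-32.3, -39. ])]
```

Run:
```python
from h import *
snap('scene','s1');snap('side','d1')
crop('s1',330,130,450,250,3.3,'a');crop('d1',220,230,340,350,3.3,'b')
cv2.imwrite('pics/z2.png',np.hstack([cv2.imread('pics/a.png'),cv2.imread('pics/b.png')]))
from scipy.spatial.transform import Rotation as Q
s=ctrl.get_state();p=np.array(s['ee_pos']);M=R(s['ee_rot'])
for f,x0,y0,off in(('s1',330,130,0),('d1',220,230,396)):
  d=np.load('pics/%s.npz'%f);T=np.linalg.inv(d['T'])
  for b in(0,.006,.02,.04):
    o=[]
    for y in(-.032,.032):
      c=T@np.append(p+M@[.011,y,-b],1);o.append((off+3.3*(d['fx']*c[0]/-c[2]+d['cx']-x0),3.3*(d['cy']+d['fy']*c[1]/c[2]-y0)))
    print(f,b,np.round(o))
```

```text
s1 0 [[218. 243.]
 [144. 236.]]
s1 0.006 [[219. 238.]
 [145. 231.]]
s1 0.02 [[221. 226.]
 [147. 219.]]
s1 0.04 [[225. 209.]
 [149. 202.]]
d1 0 [[553. 231.]
 [594. 167.]]
d1 0.006 [[553. 226.]
 [594. 162.]]
d1 0.02 [[553. 214.]
 [594. 150.]]
d1 0.04 [[552. 196.]
 [594. 132.]]
```

View pics/z2.png

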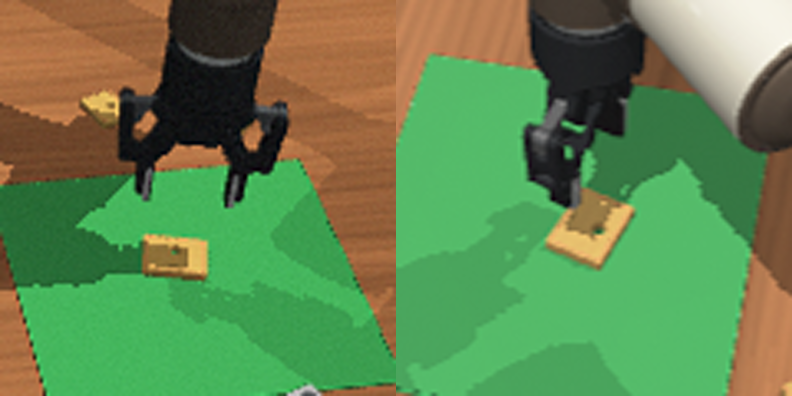

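```bash
python3 -m creep '[{"delta_rot":[0,0,0],"translation":[0,-0.05,-2],"fingers":-0.5},{"delta_rot":[0,0,0],"translation":[0,0,-1.5],"fingers":-0.5},{"delta_rot":[0,0,0],"translation":[0,0,-1],"fingers":-0.5},{"delta_rot":[0,0,0],"translation":[0,0,0],"fingers":-0.5},{"delta_rot":[0,0,0],"translation":[0,0,0],"fingers":-0.5}]'
python3 - <<'E'
from h import *
s=ctrl.get_state();print(s['ee_pos'],s['ee_rot'],s['gripper_width'])
snap('scene','s2');snap('wrist','w3')
crop('s2',340,150,440,250,4,'a');crop('w3',150,80,400,330,1.6,'b')
cv2.imwrite('pics/z3.png',np.hstack([cv2.imread('pics/a.png'),cv2.imread('pics/b.png')]))
E
```

```text
clock: 2.77
ee_pos: [0.4873, 0.2342, -0.0096]
ee_rot: [-180.0, -0.0, -15.3]
ft_force: [0.3, 0.1, 0.4]
gripper_width: 0.064
[ 0.48733887  0.23417396 -0.00961267] [-1.79963886e+02 -4.04494218e-02 -1.53190729e+01] 0.0639537878502295
```

View pics/z3.png

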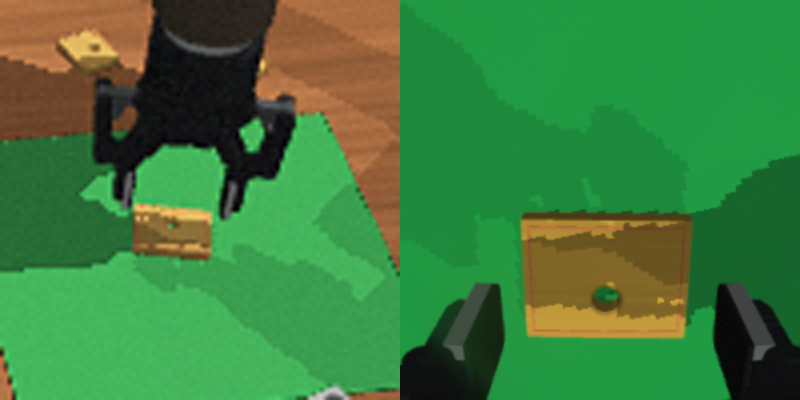

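```bash
python3 - <<'E'
from h import *
p=[px('w3',150+(u-400)/1.6,80+v/1.6,.011)[:2] for u,v in((522,214),(690,216),(684,338),(528,335))]
c=np.mean(p,0);print(c,[np.round(np.linalg.norm(p[i]-p[i-1]),3) for i in range(4)],[np.degrees(np.arctan2(*(p[i]-p[i-1])[::-1])).round(1) for i in range(4)])
s=ctrl.get_state();print(R(s['ee_rot']).T@(np.append(c,0)-s['ee_pos']))
E
python3 -m creep '[{"delta_rot":[0,0,0],"translation":[0,0,-1],"fingers":-0.5},{"delta_rot":[0,0,0],"translation":[0,0,-0.8],"fingers":-0.5},{"delta_rot":[0,0,0],"translation":[0,0,-0.4],"fingers":-0.5},{"delta_rot":[0,0,0],"translation":[0,0,-0.4],"fingers":-0.5},{"delta_rot":[0,0,0],"translation":[0,0,0],"fingers":-0.5},{"delta_rot":[0,0,0],"translation":[0,0,0],"fingers":-0.5}]'
```

```text
[0.48727642 0.23432977] [np.float64(0.046), np.float64(0.055), np.float64(0.046), np.float64(0.056)] [np.float64(-16.2), np.float64(-106.0), np.float64(165.5), np.float64(73.5)]
[-0.00043809  0.00029353 -0.00904805]
clock: 3.37
ee_pos: [0.4868, 0.2337, -0.0367]
ee_rot: [180.0, 0.0, -15.3]
ft_force: [0.5, -0.8, -0.0]
gripper_width: 0.0641
```

No contact yet; close, then lift a little.

```bash
python3 -m creep '[{"delta_rot":[0,0,0],"translation":[0,0,0],"fingers":-0.36},{"delta_rot":[0,0,0],"translation":[0,0,0],"fingers":-0.2},{"delta_rot":[0,0,0],"translation":[0,0,0],"fingers":0},{"delta_rot":[0,0,0],"translation":[0,0,0],"fingers":0},{"delta_rot":[0,0,0],"translation":[0,0,0],"fingers":0},{"delta_rot":[0,0,0],"translation":[0,0,0],"fingers":0}]'
python3 -m creep '[{"delta_rot":[0,0,0],"translation":[0,0,0.5],"fingers":0.2},{"delta_rot":[0,0,0],"translation":[0,0,1.5],"fingers":0.2},{"delta_rot":[0,0,0],"translation":[0,0,3],"fingers":0.2},{"delta_rot":[0,0,0],"translation":[0,0,3],"fingers":0.2},{"delta_rot":[0,0,0],"translation":[0,0,0],"fingers":0.2},{"delta_rot":[0,0,0],"translation":[0,0,0],"fingers":0.2}]'
python3 - <<'E'
from h import *
snap('wrist','w4');snap('scene','s3')
crop('w4',150,180,400,350,2,'a');crop('s3',340,100,440,240,2.43,'b')
cv2.imwrite('pics/z4.png',np.hstack([cv2.imread('pics/a.png'),cv2.imread('pics/b.png')[:340,:243]]))
E
```

```text
clock: 3.87
ee_pos: [0.4875, 0.2343, -0.0354]
ee_rot: [-179.9, -0.1, -15.3]
ft_force: [-1.4, 0.8, 5.7]
gripper_width: 0.0538
clock: 4.37
ee_pos: [0.4873, 0.2343, 0.0451]
ee_rot: [-179.8, -0.1, -15.4]
ft_force: [-0.3, 0.1, -2.5]
gripper_width: 0.054
```

View pics/z4.png

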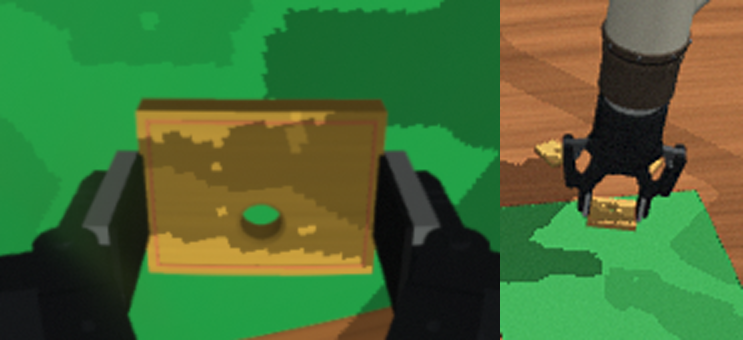

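Plate gripped (opening 54 mm; hole at (262,220) on the robot side). Carry it next to the fixture and measure with the wrist camera.

```bash
python3 -m creep '[{"delta_rot":[0,0,0],"translation":[-0.57,-2,1.5],"fingers":0.2},{"delta_rot":[0,0,0.1],"translation":[-0.57,-3.4,1.5],"fingers":0.2},{"delta_rot":[0,0,0.1],"translation":[-0.57,-3.4,1.5],"fingers":0.2},{"delta_rot":[0,0,0.1],"translation":[-0.57,-3.4,1.5],"fingers":0.2},{"delta_rot":[0,0,0.115],"translation":[-0.57,-3.4,0.5],"fingers":0.2},{"delta_rot":[0,0,0],"translation":[-0.57,-3.4,0],"fingers":0.2},{"delta_rot":[0,0,0],"translation":[-0.57,-3.4,0],"fingers":0.2},{"delta_rot":[0,0,0],"translation":[-0.57,-3.4,0],"fingers":0.2},{"delta_rot":[0,0,0],"translation":[-0.57,-3.4,0],"fingers":0.2},{"delta_rot":[0,0,0],"translation":[-0.57,-3.4,0],"fingers":0.2},{"delta_rot":[0,0,0],"translation":[0,-1.5,0],"fingers":0.2},{"delta_rot":[0,0,0],"translation":[0,0,0],"fingers":0.2},{"delta_rot":[0,0,0],"translation":[0,0,0],"fingers":0.2},{"delta_rot":[0,0,0],"translation":[0,0,0],"fingers":0.2}]'
python3 - <<'E'
from h import *
s=ctrl.get_state();print(s['ee_pos'],s['ee_rot'],s['gripper_width'])
g=px('w4',150,180,.09);d=np.load('pics/w4.npz')
M=R(d['rot']);zt=d['pos'][2]+.0467
for n,u,v in(('hole',262,220),('tl',137,110),('tr',385,111),('br',373,272),('bl',150,274)):print(n,M.T@(px('w4',150+u/2,180+v/2,zt)-d['pos']))
snap('wrist','w5');im=cv2.imread('pics/w5.png');cv2.imwrite('pics/w5b.png',cv2.resize(im[0:420],(800,600),interpolation=cv2.INTER_CUBIC))
E
```

```text
clock: 5.63
ee_pos: [0.4292, -0.107, 0.1077]
ee_rot: [-180.0, 0.1, 8.4]
ft_force: [-0.1, 0.8, -1.5]
gripper_width: 0.054
[ 0.42918295 -0.10698817  0.10770685] [-1.79977444e+02  1.31202199e-01  8.41683294e+00] 0.053969081195910554
hole [-0.00644845  0.00137264 -0.0467138 ]
tl [ 0.02158142 -0.02652744 -0.0465886 ]
tr [ 0.02145282  0.02872604 -0.04675597]
br [-0.022406    0.02926448 -0.04682141]
bl [-0.02320214 -0.02678751 -0.04665296]
```

View pics/w5b.png

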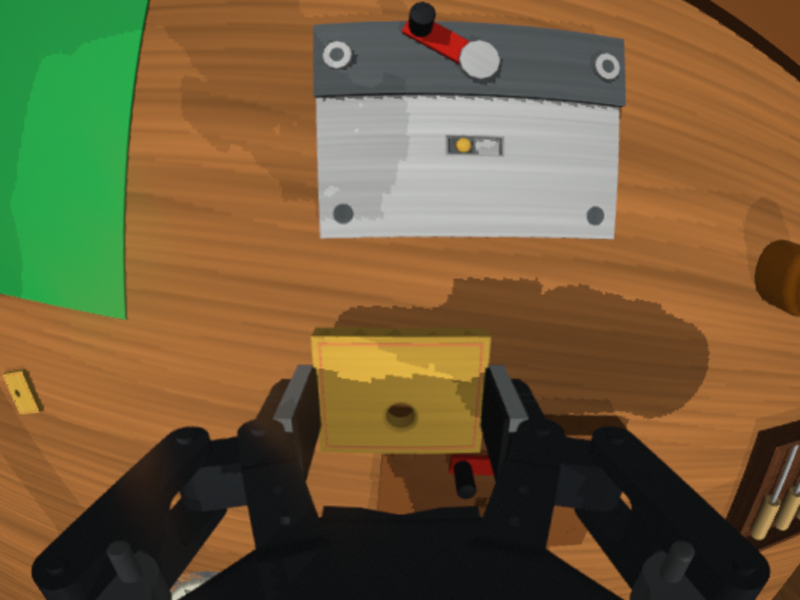

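Run:
```python
from h import *
k=1/1.42857
g=lambda u,v,z:px('w5',u*k,v*k,z)
A={'slotTL':(446,135,.02),'slotTR':(503,135,.02),'slotBR':(503,157,.02),'slotBL':(446,156,.02),'dowel':(463,145,.025),'fL':(316,98,.02),'fM':(468,96.5,.02),'fR':(620,107,.02),'bL':(320,238,.02),'bR':(614,238,.02),'pivot':(480,58,.037),'knob':(422,13,.063),'ledgeL':(313,27,.029),'ledgeR':(624,40,.029),'scL':(337,55,.035),'scR':(607,66,.035)}
W={n:g(*a) for n,a in A.items()}
for n in W: print(n,np.round(W[n],4))
f=W['bR']-W['bL'];f2=W['fR']-W['fL'];f3=W['scR']-W['scL']
for q in(f,f2,f3):print(np.linalg.norm(q),np.degrees(np.arctan2(-q[1],-q[0]))-90)
d=np.load('pics/w5.npz');M=R(d['rot']);zt=d['pos'][2]+.0467
print('hole tool',M.T@(px('w5',401*k,416*k,zt)-d['pos']), 'corners',[np.round(M.T@(px('w5',u*k,v*k,zt)-d['pos']),4)[:2] for u,v in((312,337),(491,337),(482,453),(320,451))])
crop('w5',200,0,460,180,3,'w5c')
```

```text
slotTL [ 0.5207 -0.1203  0.02  ]
slotTR [ 0.5268 -0.1528  0.02  ]
slotBR [ 0.5141 -0.1549  0.02  ]
slotBL [ 0.5087 -0.1222  0.02  ]
dowel [ 0.5164 -0.1302  0.025 ]
fL [ 0.5321 -0.0441  0.02  ]
fM [ 0.5452 -0.1293  0.02  ]
fR [ 0.5609 -0.2228  0.02  ]
bL [ 0.451  -0.0568  0.02  ]
bR [ 0.4799 -0.2353  0.02  ]
pivot [ 0.5651 -0.1305  0.037 ]
knob [ 0.5767 -0.0964  0.063 ]
ledgeL [ 0.5723 -0.0377  0.029 ]
ledgeR [ 0.6013 -0.2157  0.029 ]
scL [ 0.5556 -0.0548  0.035 ]
scR [ 0.5796 -0.204   0.035 ]
0.18083504013865992 9.204150587382856
0.18109892202845554 9.155705854787541
0.15117291562584922 9.135792385413282
hole tool [-0.00746701  0.0011042  -0.04668346] corners [array([ 0.0209, -0.0267]), array([0.0209, 0.0292]), array([-0.0236,  0.0297]), array([-0.0227, -0.0274])]
```

View pics/w5c.png

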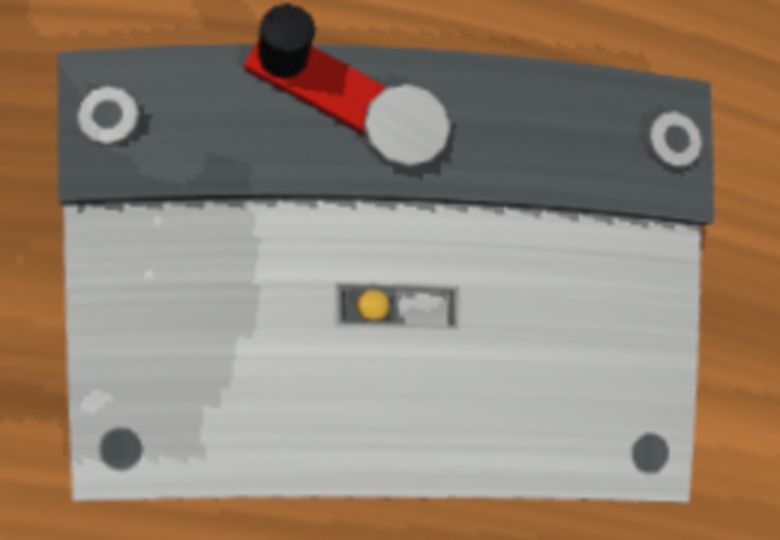

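```bash
python3 -m creep '[{"delta_rot":[0,0,0.0127],"translation":[3.05,-0.73,-2],"fingers":0.2},{"delta_rot":[0,0,0],"translation":[3.05,-0.73,-2],"fingers":0.2},{"delta_rot":[0,0,0],"translation":[3.05,-0.73,-2],"fingers":0.2},{"delta_rot":[0,0,0],"translation":[0,0,-2],"fingers":0.2},{"delta_rot":[0,0,0],"translation":[0,0,-1.5],"fingers":0.2},{"delta_rot":[0,0,0],"translation":[0,0,-1],"fingers":0.2},{"delta_rot":[0,0,0],"translation":[0,0,-0.7],"fingers":0.2},{"delta_rot":[0,0,0],"translation":[0,0,0],"fingers":0.2},{"delta_rot":[0,0,0],"translation":[0,0,0],"fingers":0.2},{"delta_rot":[0,0,0],"translation":[0,0,0],"fingers":0.2}]'
python3 - <<'E'
from h import *
s=ctrl.get_state();print(s['ee_pos'],s['ee_rot'],s['ft_force'])
snap('side','d4');snap('wrist','w6');snap('scene','s4')
crop('d4',250,150,350,220,4,'a');crop('w6',190,80,390,220,2,'b');crop('s4',215,185,315,255,4,'c')
a=[cv2.imread('pics/%s.png'%n) for n in'abc']
cv2.imwrite('pics/z6.png',np.vstack([np.hstack(a[:2]),np.hstack([a[2],a[1]*0])]))
E
```

```text
clock: 6.52
ee_pos: [0.5223, -0.1288, -0.0021]
ee_rot: [180.0, -0.1, 9.2]
ft_force: [-0.3, 0.5, -1.3]
gripper_width: 0.0537
[ 0.52226299 -0.12884046 -0.00214889] [ 1.79972307e+02 -1.31171678e-01  9.21130646e+00] [-0.28653388  0.48972794 -1.3153388 ]
```

View pics/z6.png

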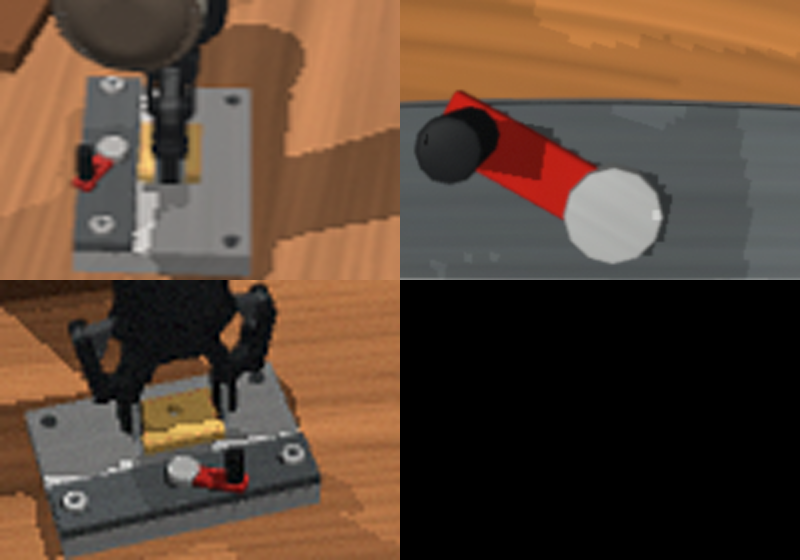

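```bash
python3 -m creep '[{"delta_rot":[0,0,0],"translation":[-0.15,-0.02,0],"fingers":0.2},{"delta_rot":[0,0,0],"translation":[0,0,-0.3],"fingers":0.2},{"delta_rot":[0,0,0],"translation":[0,0,-0.3],"fingers":0.2},{"delta_rot":[0,0,0],"translation":[0,0,-0.2],"fingers":0.2},{"delta_rot":[0,0,0],"translation":[0,0,0],"fingers":0.2},{"delta_rot":[0,0,0],"translation":[0,0,0],"fingers":0.2}]'
python3 -m creep '[{"delta_rot":[0,0,0],"translation":[0.1,0.016,0],"fingers":0.2},{"delta_rot":[0,0,0],"translation":[0.1,0.016,0],"fingers":0.2},{"delta_rot":[0,0,0],"translation":[0,0,0],"fingers":0.2},{"delta_rot":[0,0,0],"translation":[0,0,0],"fingers":0.2}]'
```

```text
clock: 7.17
ee_pos: [0.5197, -0.1294, -0.0116]
ee_rot: [-180.0, 0.0, 9.2]
ft_force: [0.1, 0.3, -1.6]
gripper_width: 0.054
clock: 7.5
ee_pos: [0.5221, -0.129, -0.0112]
ee_rot: [180.0, -0.0, 9.2]
ft_force: [-0.0, 0.7, -1.5]
gripper_width: 0.0537
```

```bash
for i in 1 2 3; do python3 -m creep '[{"delta_rot":[0,0,0],"translation":[0.05,0.008,0],"fingers":0.2},{"delta_rot":[0,0,0],"translation":[0,0,0],"fingers":0.2},{"delta_rot":[0,0,0],"translation":[0,0,0],"fingers":0.2}]' | egrep 'pos|for'; done
```

```text
ee_pos: [0.5224, -0.1289, -0.0113]
ft_force: [-0.5, -1.4, -2.6]
ee_pos: [0.5229, -0.1288, -0.0113]
ft_force: [-0.2, -0.1, -1.6]
ee_pos: [0.5234, -0.1287, -0.0113]
ft_force: [-0.2, -0.1, -1.8]
```

```bash
for i in 1 2 3; do python3 -m creep '[{"delta_rot":[0,0,0],"translation":[0.05,0.008,0],"fingers":0.2},{"delta_rot":[0,0,0],"translation":[0,0,0],"fingers":0.2},{"delta_rot":[0,0,0],"translation":[0,0,0],"fingers":0.2}]' | egrep 'pos|for'; done
```

```text
ee_pos: [0.5239, -0.1287, -0.0113]
ft_force: [0.4, -0.2, -1.8]
ee_pos: [0.5242, -0.1286, -0.0113]
ft_force: [0.2, 0.1, -1.7]
ee_pos: [0.5241, -0.1286, -0.0115]
ft_force: [-2.7, 0.5, -1.0]
```

```bash
python3 -m creep '[{"delta_rot":[0,0,0],"translation":[0.03,0.005,0],"fingers":0.2},{"delta_rot":[0,0,0],"translation":[0,0,0],"fingers":0.2},{"delta_rot":[0,0,0],"translation":[0,0,0],"fingers":0.2}]' | egrep 'pos|for'
```

```text
ee_pos: [0.5242, -0.1286, -0.0115]
ft_force: [-3.2, -0.1, -0.2]
```

```bash
python3 -m creep '[{"delta_rot":[0,0,0],"translation":[-0.06,-0.01,0],"fingers":0.2},{"delta_rot":[0,0,0],"translation":[0,0,0],"fingers":0.2},{"delta_rot":[0,0,0],"translation":[0,0,0],"fingers":0.2}]' | egrep 'pos|for'
for i in 1 2 3; do python3 -m creep '[{"delta_rot":[0,0,0],"translation":[0,0,-0.05],"fingers":0.2},{"delta_rot":[0,0,0],"translation":[0,0,0],"fingers":0.2},{"delta_rot":[0,0,0],"translation":[0,0,0],"fingers":0.2}]' | egrep 'pos|for'; done
```

```text
ee_pos: [0.5242, -0.1286, -0.0114]
ft_force: [-2.7, -0.7, -0.5]
ee_pos: [0.5242, -0.1286, -0.0119]
ft_force: [-3.1, -1.7, -0.6]
ee_pos: [0.5242, -0.1286, -0.0124]
ft_force: [-4.0, -0.0, -0.9]
ee_pos: [0.5242, -0.1286, -0.0129]
ft_force: [-4.6, -0.4, -0.2]
```

```bash
python3 -m creep '[{"delta_rot":[0,0,0],"translation":[-0.06,-0.01,0],"fingers":0.2},{"delta_rot":[0,0,0],"translation":[0,0,0],"fingers":0.2},{"delta_rot":[0,0,0],"translation":[0,0,0],"fingers":0.2}]' | egrep 'pos|for'
for i in 1 2 3; do python3 -m creep '[{"delta_rot":[0,0,0],"translation":[0,0,-0.05],"fingers":0.2},{"delta_rot":[0,0,0],"translation":[0,0,0],"fingers":0.2},{"delta_rot":[0,0,0],"translation":[0,0,0],"fingers":0.2}]' | egrep 'pos|for'; done
```

```text
ee_pos: [0.5243, -0.1286, -0.0128]
ft_force: [-3.3, -0.3, -1.5]
ee_pos: [0.5243, -0.1286, -0.0132]
ft_force: [-3.3, -0.9, -0.9]
ee_pos: [0.5243, -0.1286, -0.0137]
ft_force: [-3.1, -0.2, -0.7]
ee_pos: [0.5243, -0.1286, -0.0142]
ft_force: [-2.8, -0.3, -0.6]
```

```bash
for i in 1 2 3 4; do python3 -m creep '[{"delta_rot":[0,0,0],"translation":[0,0,-0.05],"fingers":0.2},{"delta_rot":[0,0,0],"translation":[0,0,0],"fingers":0.2},{"delta_rot":[0,0,0],"translation":[0,0,0],"fingers":0.2}]' | egrep 'pos|for'; done
```

```text
ee_pos: [0.5242, -0.1286, -0.0148]
ft_force: [-2.0, -1.4, -0.9]
ee_pos: [0.5242, -0.1286, -0.0153]
ft_force: [-1.8, -0.6, -0.5]
ee_pos: [0.5242, -0.1286, -0.0158]
ft_force: [-1.5, -0.1, -0.6]
ee_pos: [0.5242, -0.1286, -0.0163]
ft_force: [-0.6, 0.2, -1.6]
```

```bash
for i in 1 2 3 4; do python3 -m creep '[{"delta_rot":[0,0,0],"translation":[0,0,-0.04],"fingers":0.2},{"delta_rot":[0,0,0],"translation":[0,0,0],"fingers":0.2},{"delta_rot":[0,0,0],"translation":[0,0,0],"fingers":0.2}]' | egrep 'pos|for'; done
```

```text
ee_pos: [0.5242, -0.1286, -0.0167]
ft_force: [0.4, 0.6, -0.8]
ee_pos: [0.5242, -0.1286, -0.0171]
ft_force: [-1.2, 0.1, -1.4]
ee_pos: [0.5242, -0.1286, -0.0175]
ft_force: [0.3, -0.1, -0.9]
ee_pos: [0.5242, -0.1287, -0.0179]
ft_force: [0.2, -0.2, -1.2]
```

```bash
for i in 1 2 3; do python3 -m creep '[{"delta_rot":[0,0,0],"translation":[0,0,-0.04],"fingers":0.2},{"delta_rot":[0,0,0],"translation":[0,0,0],"fingers":0.2},{"delta_rot":[0,0,0],"translation":[0,0,0],"fingers":0.2}]' | egrep 'pos|for'; done
```

```text
ee_pos: [0.5242, -0.1287, -0.0183]
ft_force: [0.4, 0.4, -0.7]
ee_pos: [0.5242, -0.1286, -0.0184]
ft_force: [0.0, 0.9, 0.3]
ee_pos: [0.5242, -0.1286, -0.0184]
ft_force: [-2.1, 1.2, 5.3]
```

Contact came at TCP z −18.4 mm. That is 17 mm above the mat contact, so the plate is at bed height with the dowel in the hole. Release and lift.

```bash
python3 -m creep '[{"delta_rot":[0,0,0],"translation":[0,0,0.04],"fingers":0.2},{"delta_rot":[0,0,0],"translation":[0,0,0],"fingers":-0.35},{"delta_rot":[0,0,0],"translation":[0,0,0],"fingers":-0.45},{"delta_rot":[0,0,0],"translation":[0,0,0],"fingers":-0.55},{"delta_rot":[0,0,0],"translation":[0,0,0],"fingers":-0.55},{"delta_rot":[0,0,0],"translation":[0,0,0],"fingers":-0.55}]'
python3 -m creep '[{"delta_rot":[0,0,0],"translation":[0,0,0.5],"fingers":-0.55},{"delta_rot":[0,0,0],"translation":[0,0,1.5],"fingers":-0.55},{"delta_rot":[0,0,0],"translation":[-1.5,-0.24,3],"fingers":-0.55},{"delta_rot":[0,0,0],"translation":[-3,-0.48,2.5],"fingers":0},{"delta_rot":[0,0,0],"translation":[-3,-0.48,2.5],"fingers":1},{"delta_rot":[0,0,0],"translation":[-1.5,-0.24,2],"fingers":1},{"delta_rot":[0,0,0],"translation":[0,0,0],"fingers":1},{"delta_rot":[0,0,0],"translation":[0,0,0],"fingers":1},{"delta_rot":[0,0,0],"translation":[0,0,0],"fingers":1}]'
python3 - <<'E'
from h import *
s=ctrl.get_state();print(s['ee_pos'],s['ee_rot'])
snap('wrist','w7');snap('side','d7');snap('scene','s7')
crop('w7',180,0,460,200,2.85,'a');crop('d7',255,155,355,230,4,'b');crop('s7',215,195,315,270,4,'c')
a=[cv2.imread('pics/%s.png'%n) for n in'abc'];a[0]=cv2.resize(a[0],(400,300));
w=cv2.resize(cv2.imread('pics/w7.png'),(400,300))
cv2.imwrite('pics/z7.png',np.vstack([np.hstack(a[:2]),np.hstack([a[2],w])]))
E
```

```text
clock: 14.5
ee_pos: [0.524, -0.1287, -0.0188]
ee_rot: [180.0, 0.0, 9.2]
ft_force: [-0.6, -0.2, -0.3]
gripper_width: 0.0662
clock: 15.25
ee_pos: [0.4343, -0.143, 0.1014]
ee_rot: [180.0, -0.0, 9.2]
ft_force: [0.2, -0.0, -0.5]
gripper_width: 0.0001
[ 0.43433204 -0.14299493  0.10136594] [ 1.79999751e+02 -4.29413185e-02  9.15805598e+00]
```

View pics/z7.png

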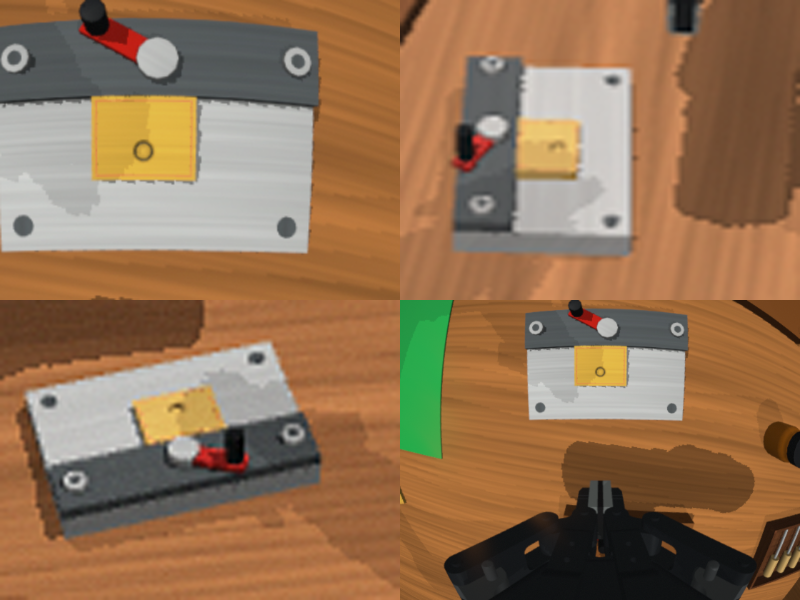

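Views show the plate flat, hole filled by the dowel, edge on the fence. Keeper is still at about −0.5 rad. Next I take the shut fingers to the outer side of the knob.

```bash
python3 - <<'E'
from h import *
d=np.load('pics/w7.npz');H=d['hand_eye']
for v in(250,252,254):
    b=(v-d['cy'])/d['fy'];w=H[:3,:3]@np.array([0,-np.sin(b),-np.cos(b)]);o=H[:3,3];print(v,o+w*(.011-o[0])/w[0])
E
python3 -m creep '[{"delta_rot":[0,0,0],"translation":[3.35,0.68,0],"fingers":1},{"delta_rot":[0,0,0],"translation":[3.35,0.68,0],"fingers":1},{"delta_rot":[0,0,0],"translation":[3.35,0.68,0],"fingers":1},{"delta_rot":[0,0,0],"translation":[3.35,0.68,0],"fingers":1},{"delta_rot":[0,0,0],"translation":[3.35,0.68,0],"fingers":1},{"delta_rot":[0,0,0],"translation":[0,0,0],"fingers":1},{"delta_rot":[0,0,0],"translation":[0,0,-3],"fingers":1},{"delta_rot":[0,0,0],"translation":[0,0,-3],"fingers":1},{"delta_rot":[0,0,0],"translation":[0,0,-2],"fingers":1},{"delta_rot":[0,0,0],"translation":[0,0,-0.9],"fingers":1},{"delta_rot":[0,0,0],"translation":[0,0,0],"fingers":1},{"delta_rot":[0,0,0],"translation":[0,0,0],"fingers":1}]'
python3 - <<'E'
import numpy as np
c,s=np.cos(np.radians(9.15)),np.sin(np.radians(9.15))
n=np.array([c,s]);e=np.array([-s,c]);P=n*.537+e*-.2185
for th in(-1.05,-.8,-.55,-.3,-.05,.2,.45,.7,.95,1.1,1.15,1.2):
    p=P+.036*(-np.sin(th)*n+np.cos(th)*e);print(th,p.round(4))
E
```

```text
250 [ 0.011       0.00077291 -0.03962863]
252 [ 0.011       0.00077492 -0.04188646]
254 [ 0.011       0.00077687 -0.04408487]
clock: 16.4
ee_pos: [0.6017, -0.1092, 0.012]
ee_rot: [180.0, 0.1, 9.2]
ft_force: [0.6, 1.3, 0.6]
gripper_width: -0.0001
-1.05 [ 0.5929 -0.1077]
-0.8 [ 0.5864 -0.1015]
-0.55 [ 0.5786 -0.097 ]
-0.3 [ 0.5699 -0.0947]
-0.05 [ 0.561  -0.0945]
0.2 [ 0.5522 -0.0966]
0.45 [ 0.5443 -0.1008]
0.7 [ 0.5376 -0.1068]
0.95 [ 0.5327 -0.1143]
1.1 [ 0.5306 -0.1193]
1.15 [ 0.5301 -0.121 ]
1.2 [ 0.5297 -0.1228]
```

```bash
python3 -m creep '[{"delta_rot":[0,0,0],"translation":[-0.88,0.15,0],"fingers":1},{"delta_rot":[0,0,0],"translation":[0,0,0],"fingers":1},{"delta_rot":[0,0,0],"translation":[-0.32,0.31,0],"fingers":1},{"delta_rot":[0,0,0],"translation":[-0.33,0.31,0],"fingers":1},{"delta_rot":[0,0,0],"translation":[-0.39,0.23,0],"fingers":1},{"delta_rot":[0,0,0],"translation":[-0.39,0.22,0],"fingers":1},{"delta_rot":[0,0,0],"translation":[0,0,0],"fingers":1}]'
python3 -m creep '[{"delta_rot":[0,0,0],"translation":[-0.43,0.12,0],"fingers":1},{"delta_rot":[0,0,0],"translation":[-0.44,0.11,0],"fingers":1},{"delta_rot":[0,0,0],"translation":[-0.44,0.01,0],"fingers":1},{"delta_rot":[0,0,0],"translation":[-0.45,0.01,0],"fingers":1},{"delta_rot":[0,0,0],"translation":[-0.44,-0.1,0],"fingers":1},{"delta_rot":[0,0,0],"translation":[-0.44,-0.11,0],"fingers":1},{"delta_rot":[0,0,0],"translation":[0,0,0],"fingers":1}]'
python3 - <<'E'
from h import *
snap('wrist','w8'); im=cv2.cvtColor(cv2.imread('pics/w8.png'),cv2.COLOR_BGR2HSV)
m=(((im[:,:,0]<8)|(im[:,:,0]>172))&(im[:,:,1]>180)&(im[:,:,2]>60));v,u=np.nonzero(m);print(m.sum(),u.min(),u.max(),v.min(),v.max())
E
```

```text
clock: 16.98
ee_pos: [0.5783, -0.0963, 0.0132]
ee_rot: [-180.0, -0.1, 9.2]
ft_force: [0.9, 0.0, 0.6]
gripper_width: -0.0001
clock: 17.57
ee_pos: [0.5524, -0.0967, 0.0129]
ee_rot: [180.0, -0.1, 9.2]
ft_force: [4.6, -0.7, 1.7]
gripper_width: -0.0
600 301 335 244 281
```

```bash
python3 -m creep '[{"delta_rot":[0,0,0],"translation":[-0.4,-0.21,0],"fingers":1},{"delta_rot":[0,0,0],"translation":[-0.39,-0.21,0],"fingers":1},{"delta_rot":[0,0,0],"translation":[-0.33,-0.3,0],"fingers":1},{"delta_rot":[0,0,0],"translation":[-0.34,-0.3,0],"fingers":1},{"delta_rot":[0,0,0],"translation":[-0.24,-0.37,0],"fingers":1},{"delta_rot":[0,0,0],"translation":[-0.25,-0.38,0],"fingers":1},{"delta_rot":[0,0,0],"translation":[0,0,0],"fingers":1},{"delta_rot":[0,0,0],"translation":[0,0,0],"fingers":1}]'
python3 - <<'E'
from h import *
snap('side','d8');snap('scene','s8')
def red(f):
    im=cv2.cvtColor(cv2.imread('pics/%s.png'%f),cv2.COLOR_BGR2HSV)
    m=(((im[:,:,0]<6)|(im[:,:,0]>174))&(im[:,:,1]>190)&(im[:,:,2]>60));x0,x1,y0,y1=(255,355,150,230) if f[0]=='d' else (215,315,195,265)
    v,u=np.nonzero(m[y0:y1,x0:x1]);q=np.array([px(f,a+x0,b+y0,.036)[:2] for a,b in zip(u,v)])
    c,s=np.cos(np.radians(9.15)),np.sin(np.radians(9.15))
    r=q-(np.array([c,s])*.537+np.array([-s,c])*-.2185);r=np.c_[r@[c,s],r@[-s,c]]
    print(f,len(q),r.mean(0).round(4),np.arctan2(-r[:,0].mean(),r[:,1].mean()))
for f in('d0','s0','d8','s8'):red(f)
E
```

```text
clock: 18.28
ee_pos: [0.5332, -0.1138, 0.0125]
ee_rot: [-180.0, -0.1, 9.2]
ft_force: [1.8, 1.8, 0.2]
gripper_width: 0.0002
d0 16 [0.0115 0.0266] -0.4071600298185503
s0 44 [0.0179 0.0192] -0.7509313061290304
d8 3 [-0.0121  0.0034] 1.3014573374811529
s8 25 [-0.0209 -0.0015] 1.6408158897596352
```

```bash
for i in 1 2 3; do python3 -m creep '[{"delta_rot":[0,0,0],"translation":[-0.06,-0.17,0],"fingers":1},{"delta_rot":[0,0,0],"translation":[0,0,0],"fingers":1},{"delta_rot":[0,0,0],"translation":[0,0,0],"fingers":1}]'|egrep 'pos|for';done
python3 - <<'E'
from h import *
snap('scene','s9');snap('side','d9');snap('wrist','w9')
E
```

```text
ee_pos: [0.53, -0.1159, 0.0116]
ft_force: [-0.3, 2.0, -0.2]
ee_pos: [0.5301, -0.1168, 0.0117]
ft_force: [-0.2, 5.7, -1.2]
ee_pos: [0.5301, -0.1173, 0.0117]
ft_force: [0.3, 11.3, -0.8]
```

The force rose to 11 N, so the keeper is at its stop. Back off and check.

```bash
python3 -m creep '[{"delta_rot":[0,0,0],"translation":[-0.08,0.5,0],"fingers":1},{"delta_rot":[0,0,0],"translation":[-0.16,1,0],"fingers":1},{"delta_rot":[0,0,0],"translation":[0,0,2],"fingers":1},{"delta_rot":[0,0,0],"translation":[0,0,3.5],"fingers":1},{"delta_rot":[0,0,0],"translation":[-3,0,3.5],"fingers":1},{"delta_rot":[0,0,0],"translation":[-4,0,0],"fingers":1},{"delta_rot":[0,0,0],"translation":[-3,-1,0],"fingers":1},{"delta_rot":[0,0,0],"translation":[0,0,0],"fingers":1},{"delta_rot":[0,0,0],"translation":[0,0,0],"fingers":1},{"delta_rot":[0,0,0],"translation":[0,0,0],"fingers":1}]'
python3 - <<'E'
from h import *
snap('wrist','w10');snap('side','d10');snap('scene','s10')
crop('w10',180,0,460,210,1.43,'a');crop('d10',255,155,355,230,4,'b')
a=[cv2.imread('pics/%s.png'%n) for n in('a','b')];a[0]=cv2.resize(a[0],(400,300))
w=cv2.resize(cv2.imread('pics/s10.png'),(400,300));crop('s10',215,195,315,270,4,'c')
cv2.imwrite('pics/z10.png',np.vstack([np.hstack(a),np.hstack([cv2.imread('pics/c.png'),w])]))
E
```

```text
clock: 20.12
ee_pos: [0.4315, -0.1144, 0.0994]
ee_rot: [180.0, -0.1, 9.2]
ft_force: [0.4, -0.7, 1.0]
gripper_width: -0.0002
```

View pics/z10.png

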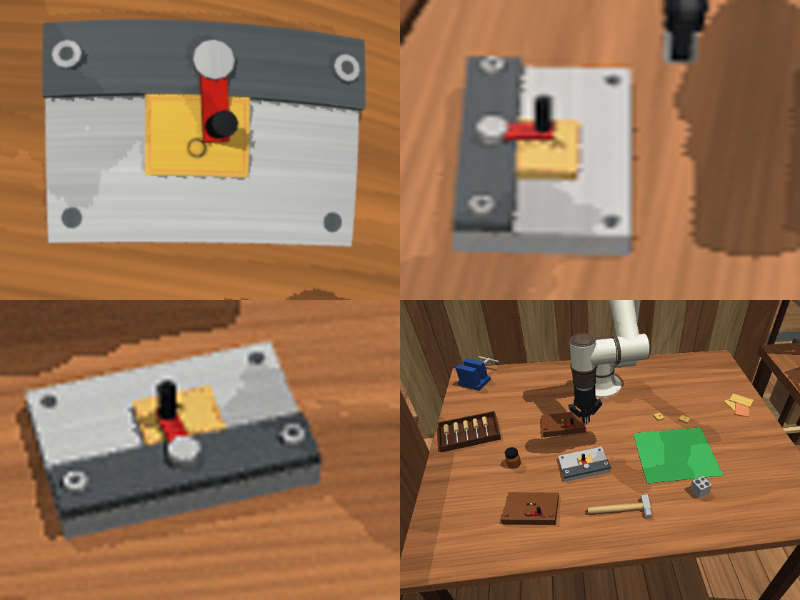

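The keeper is square across the blank (pivot (214,58), knob (222,123)). The blank is flat on the dowel, and the bystanders have not moved.

```bash
python3 -c "
from bench import job;print(job.sign_off())"
```

```text
the job is handed in; nothing more can be done
None
```

The blank is loaded on the dowel against the fence, and the keeper is swung square across it. I handed the job in at about 20 s on the robot's clock; the sign-off gives no verdict.

**Loading:** I measured the dowel at about 7.5 mm to the +y side of the slot's middle. I gripped the blank across its 56 mm length, brought it to the fence and lowered it over the dowel in half-millimetre steps. So I placed it directly rather than sliding it along the fence. The wrist force stayed below about 6 N.

**Keeper:** I pushed the knob round with shut fingers until the wrist force rose to 11 N at the keeper's stop, then backed off.

**Last checks:** All three cameras show the keeper square across the blank, the blank flat with its edge on the fence and its hole filled by the dowel, and the robot clear. The hammer, doming block and jar look unmoved by eye.

**What disagreed:**
- The fingertips sat about 39 mm behind the reported TCP when gripping the blank, not where the description puts them. Three cameras and the contact heights agreed on this, so I worked from those.
- The wrist camera showed a sideways error of about 1 mm.
- My colour-based reading of the keeper angle was rough: 1.3 from one camera and 1.6 from the other, taken before the final push. I relied on the stop contact and the final pictures instead.

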